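# Push a drilled blank out over the end of the ledge

## Task

Push the drilled metal blank along the ledge towards the bolt bin until both bolt holes at that end stand clear past the ledge's end, with more than half of the blank still lying on the ledge. Leave it square, its long edge against the ledge's raised rear lip. Only push it: do not lift it, and do not disturb the bin, the flange, the wrench or the pipe socket.

Things in the scene. Friction and masses are not known exactly. Their poses are not given: they have to be found in the camera images.
- ledge: Fixed steel ledge on the bench. Its flat top is 260 mm long (own y, from -130 to +130 mm, both ends open) and 50 mm above the bench; own x runs from the front edge at -75 mm (robot's side) to the rear lip's inner face at +55 mm. The rear lip is 8 mm thick and rises 16 mm above the top along the whole length. Origin on the bench under the middle; x points away from the robot to the lip, y along the ledge, z up.
- blank: Loose flat aluminium plate lying on the ledge's top, about 0.2 to 0.35 kg: 150 mm long (own y), 80 mm wide (own x), 8 mm thick, with a pair of 10 mm through holes at each end (hole centres 20 mm from the end, 22 mm either side of the long centre line). Starts a little askew and some 10 to 25 mm off the lip. It slides with ordinary dry friction, a few N. Origin at the centre of its underside; z up.
- bolt_bin: Loose square open-topped plastic bin with bolts in it, 100 x 100 x 45 mm high, standing on the bench beyond one end of the ledge, either the +y or the -y end; origin at the centre of its underside. It shows which way to push. Leave it alone.
- flange: Loose round steel pipe flange lying on the bench beyond the other end of the ledge, diameter 100 mm, its neck 42 mm high; origin at the centre of its underside. Leave it alone.
- wrench: Loose flat wrench lying on the bench on the robot's side of the ledge, roughly parallel to it, 180 mm long, 8 mm high; origin at its middle, underside. Leave it alone.
- socket: Loose short steel pipe socket (tube) standing on the bench behind the rear lip, diameter 40 mm, 60 mm high; origin at the centre of its underside. Leave it alone.

How it is judged:
At the end, for the whole second after the job is handed in: The blank lies flat and still on the ledge, its end on the bin's side 26 to 69 mm past the ledge's end, its long edge within 6 mm of the rear lip and parallel to it within 0.05 rad (((y of bolt_bin in the frame of ledge above 0 m and y of blank in the frame of ledge between 0.081 and 0.124 m) or (y of bolt_bin in the frame of ledge below 0 m and y of blank in the frame of ledge between -0.124 and -0.081 m)) and x of blank in the frame of ledge between 0.009 and 0.019 m and angle between the y axis of blank and the y axis of ledge, either way round below 0.05 rad and z of blank in the frame of ledge between 0.046 and 0.053 m and angle between blank's own z axis and vertical below 0.05 rad and linear speed of blank below 0.01 m/s); the robot touches nothing.
It fails at once if the blank is lifted (more than 15 mm), tipped, or falls off the ledge (z of blank in the frame of ledge above 0.065 m or angle between blank's own z axis and vertical above 0.2 rad or z of blank in the frame of ledge below 0.03 m).
It fails at once if the bolt bin is disturbed (moved more than 15 mm or tipped) (distance of bolt_bin from where it was at the start of the episode above 0.015 m or angle between bolt_bin's own z axis and vertical above 0.3 rad).
It fails at once if the flange is disturbed (moved more than 15 mm or tipped) (distance of flange from where it was at the start of the episode above 0.015 m or angle between flange's own z axis and vertical above 0.3 rad).
It fails at once if the wrench is disturbed (moved more than 15 mm or tipped) (distance of wrench from where it was at the start of the episode above 0.015 m or angle between wrench's own z axis and vertical above 0.3 rad).
It fails at once if the socket is disturbed (moved more than 15 mm or tipped) (distance of socket from where it was at the start of the episode above 0.015 m or angle between socket's own z axis and vertical above 0.3 rad).
It also fails if it takes over 58 s, if anything falls off the work surface, if the arm or the gripper's body presses on something with over 40 N, if the wrist force passes 120 N, or if a joint passes its speed limit or range.

## Robot

A 6-joint arm with a two-finger parallel gripper is mounted at the origin on the work surface. World frame = base frame: x ahead of the robot, y to its left, z up, the work surface at z = 0. Lengths are in m, angles in rad, forces in N, time in s.
With the tool pointing down it reaches from about 0.225 to 0.875 m from the base axis. Payload 3.4 kg.
Tool frame: the origin (TCP) lies between the finger pads; the fingertips stand 17 mm ahead of it and the grasp point (between the pads) lies 2 mm behind it; y points along the fingers, z is the direction in which the jaws open and shut, and the axes are right-handed (so a half turn about y gives the same grasp; the last joint's range is limited). The gripper opens to 85 mm and grips with 20 to 120 N. Pads are 22 mm wide; open, the fingers measure 114 mm over their backs; the gripper's body (76 mm by 85 mm) begins 54 mm behind the grasp point. The pads swing forward as they close: fully open they stand 13 mm farther back than shut.
Start: joints at [1.198, 0.276, 1.505, -0, 1.361, -0.121], TCP at [0.143, 0.557, 0.228] pointing down, gripper open.
Joint ranges: [-2.89, 2.89], [-0.75, 2.08], [0.22, 2.7], [-1.18, 4.32], [0.11, 2.71], [-2.7, 2.7]. Speed limits (rad/s): [2.57, 2.57, 3.14, 3.14, 3.14, 3.14].

## Interface

Orientations are given as a unit quaternion [w, x, y, z].
In Python, from rig import manip, get_image, camera_model, sign_off, spot_in, silhouettes, spot_point gives the robot as it stands.
- The arm moves only by the tool jog_arm, never from a script. Its argument "targets" is a list of rows, each a list of 3 entries, a list of its own where there are three numbers: the finger opening in m, from 0 to 0.0854, then the shift along the world's x, y, z in m, then the turn about the world's z in rad. In form: [[claw, [x, y, z], spin], ...]. A call has 1 to 10 rows; each row shifts and turns the commanded pose from where the row before left it; what a row does not reach is not made up. A row lasts 1/8 s, in which the tool goes at most 62.5 mm and 10.7 degrees, less where a joint would pass 70% of its speed; a pose out of reach is approached as far as the arm can. A call with a gripper value outside its range is refused whole. The fingers move at their own pace and stop on an object; "force" is the grip in N (left out, the last holds). Time passes only in rows, so rows that do not move let the fingers close. It gives the time, the measured TCP pose, the force and the opening at its end, in the units of the state.
- manip.get_state(): the state, without advancing time (a new reading comes with each control period).
- get_image(name): name is "scene" or "top"; returns (picture, depth): 384x512x3 uint8, red, green, blue; 384x512 float32, m along the optical axis (not along the pixel's ray), 0 where there is no reading.
- camera_model(name): a dict with "mtx" (3x3 intrinsics, pixels), "distortion" ([k1, k2, p1, p2, k3] as OpenCV has them; the pictures are not rectified), "world_from_camera" (4x4, takes a point from camera to world coordinates). Camera axes: x right, y up, looking along -z (the intrinsics and any distortion apply to the point x, -y, -z); pixel columns grow to the right and rows downward; lengths in m; the calibration is good to about 2 mm. A picture is of the moment at which its call begins. camera_model takes no time and is no camera call.
- sign_off(): hands the job in, once; it reports no verdict.
Trained networks look in the newest picture that a camera, given by its name, has taken for a name from the list of things; names that differ only in an ending like _2 or _b are one class to them, and where a whole thing is asked for, a point or a joint stands for the part that bears it (a point fixed in the world has none). Each returns a list of dicts, best first, with "score" (0 to 1); they miss things now and then, are a little off and sometimes report something else, mostly with a low value. They report only what shows in the picture. A call takes as long as a camera call.
- spot_in(name, camera): "position" ([column, row] in pixels, amid what is visible of it).
- silhouettes(name, camera): "mask" (384x512 bool, what is visible of it) and "position" ([column, row] in pixels, amid what is visible of it).
- spot_point(name, camera): "position" ([column, row] in pixels: a listed point, or the origin of a listed thing).
The state is a dict: "clock": time; "qpos": joint angles; "qd": joint speeds; "effort": joint torques, N m; "position": TCP position; "ee_rot": TCP orientation; "contact_force": force on the tool from outside, world axes, zero at the start; "moment": the same for the moment, N m; "width": finger opening in m.
Only numpy, scipy, OpenCV 4.12 (cv2) and the standard library are available. Lean on these libraries where they do the work, as an engineer would, in place of code of your own. Each camera call takes 0.05 s, during which the arm holds its last target.

## Working session

There is one attempt and no reset: what is moved stays moved. The work goes in short steps, Python scripts to look and compute and a tool call to move; the robot and the scene stay as the last step left them, time stands still between calls to the robot, and variables do not carry over. Pictures are saved under pics/ and viewed, and the job is handed in when it is done.

Besides the shell and the picture viewer there is one more tool, called after ">>>" as name(argument=value, ...) on one line, values as JSON. jog_arm: Moves the arm, as the interface text tells. Its arguments: {"type":"object","properties":{"targets":{"type":"array","items":{"type":"array"}},"force":{"type":"number"}},"required":["targets"]}

```bash
mkdir -p pics; ls
python3 - <<'E'
from rig import *
import cv2, numpy as np
for c in ["scene","top"]:
    p,d=get_image(c); cv2.imwrite(f"pics/{c}0.png",p[:,:,::-1]); np.savez(f"{c}0.npz",p=p,d=d)
    print(c,camera_model(c))
    for n in ["ledge","blank","bolt_bin","flange","wrench","socket"]:
        print(n,[(round(r['score'],2),np.round(r['position'])) for r in spot_in(n,c)])
print(manip.get_state())
E
```

```text
pics
scene {'mtx': array([[407.9398563 ,   0.        , 253.27127677],
       [  0.        , 407.9398563 , 186.67677277],
       [  0.        ,   0.        ,   1.        ]]), 'distortion': array([-0.04730074,  0.        ,  0.        ,  0.        ,  0.        ]), 'world_from_camera': array([[ 0.35173841, -0.60208644,  0.71677891,  1.23462005],
       [ 0.93609639,  0.22779237, -0.26801899, -0.22106538],
       [-0.00190617,  0.76524673,  0.64373427,  0.6783605 ],
       [ 0.        ,  0.        ,  0.        ,  1.        ]])}
ledge [(0.59, array([251., 205.]))]
blank [(0.88, array([241., 194.])), (0.63, array([252., 205.])), (0.53, array([224., 170.]))]
bolt_bin [(0.85, array([135., 235.]))]
flange [(0.8, array([337., 171.])), (0.28, array([136., 234.]))]
wrench [(0.89, array([228., 168.]))]
socket [(0.77, array([299., 220.]))]
top {'mtx': array([[480.96362503,   0.        , 250.21948305],
       [  0.        , 480.96362503, 200.12522229],
       [  0.        ,   0.        ,   1.        ]]), 'distortion': array([-0.15421167,  0.        ,  0.        ,  0.        ,  0.        ]), 'world_f
[... 484 characters left out ...]
([249., 278.]))]
socket [(0.67, array([215., 167.]))]
{'clock': 0.7, 'qpos': array([ 1.19799510e+00,  2.75869360e-01,  1.50486818e+00,  1.87087200e-05,
        1.36069644e+00, -1.21016406e-01]), 'qd': array([-0.00140416, -0.00069659,  0.00208088, -0.00081305,  0.00235734,
        0.00182708]), 'effort': array([-2.74487875e-04, -4.16502964e+01, -2.46050334e+01, -1.47774999e-04,
        6.28236262e-05, -6.58867734e-07]), 'position': array([0.14327709, 0.55691359, 0.22775821]), 'ee_rot': array([ 0.70156655, -0.70145459,  0.08877835, -0.08879322]), 'contact_force': array([ 0.85644517,  0.62271946, -0.01599382]), 'moment': array([0.00544783, 0.03056113, 0.023694  ]), 'width': 0.08548706116515249}
```

Run:
```python
import cv2
a=cv2.imread("pics/top0.png")[110:320,80:440]; cv2.imwrite("pics/top0c.png",cv2.resize(a,None,fx=2.2,fy=2.2))
```

```text
(no output)
```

View pics/scene0.png

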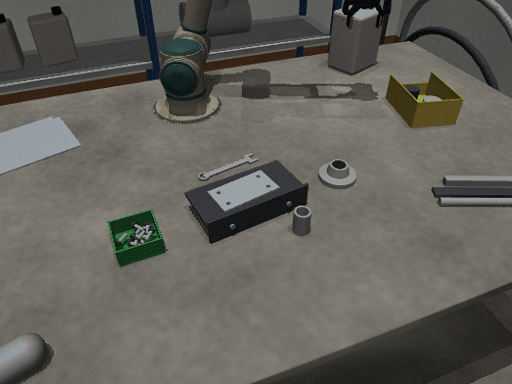

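```bash
sleep 0
```

```text
(no output)
```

View pics/top0c.png

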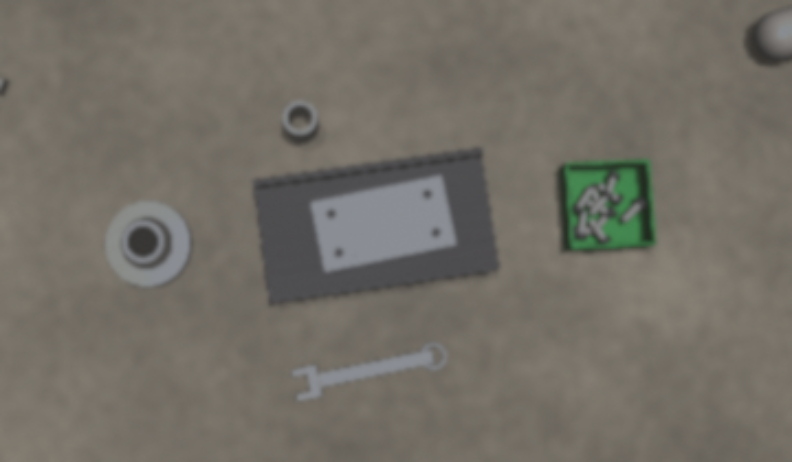

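The top view shows the blank at about pixel (254,210), askew on the ledge, with the bin at (355,206) on the world −y side and the flange at (150,223). The socket is behind the lip and the wrench is in front. Next I'll measure these.

```bash
cat > h.py <<'E'
import numpy as np, cv2
from rig import *
def toplane(cam,px,z):
    m=camera_model(cam); u=cv2.undistortPoints(np.array(px,float).reshape(-1,1,2),m["mtx"],m["distortion"]).reshape(-1,2)
    T=m["world_from_camera"]; d=np.c_[u[:,0],-u[:,1],-np.ones(len(u))]@T[:3,:3].T; o=T[:3,3]
    return o+d*((np.reshape(z,(-1,1))-o[2])/d[:,2:])
def rect(cnt,z,cam="top"):
    P=toplane(cam,cnt.reshape(-1,2),z)[:,:2]
    (c,s,a)=cv2.minAreaRect((P*1000).astype(np.float32))
    b=cv2.boxPoints((c,s,a)); e=[b[1]-b[0],b[2]-b[1]]; e=max(e,key=np.linalg.norm)
    if e[1]<0:e=-e
    return np.array(c)/1000,s,np.arctan2(-e[0],e[1]),b/1000  # angle of +y axis from world y
def blankrect(p,roi=(110,320,180,330)):
    g=cv2.cvtColor(p,cv2.COLOR_RGB2GRAY); 
    r0,r1,c0,c1=roi
    k=4; sub=cv2.resize(g[r0:r1,c0:c1],None,fx=k,fy=k,interpolation=cv2.INTER_CUBIC)
    return sub
E
python3 - <<'E'
from h import *
z=np.load("top0.npz"); p=z['p']; hsv=cv2.cvtColor(p,cv2.COLOR_RGB2HSV); g=cv2.cvtColor(p,cv2.COLOR_RGB2GRAY)
print(g[205:215,215:260:4]); print(p[215,245:260:5],p[240,210],p[300,200],p[278,249])
for n in ["blank","ledge","bolt_bin","flange","wrench","socket"]:
    get_image("top")
    for r in silhouettes(n,"top")[:2]:
        m=r['mask'].astype(np.uint8); cs,_=cv2.findContours(m,cv2.RETR_EXTERNAL,cv2.CHAIN_APPROX_NONE); c=max(cs,key=cv2.contourArea)
        zz=dict(blank=.058,ledge=.05,bolt_bin=.045,flange=.01,wrench=.008,socket=.06)[n]
        print(n,round(r['score'],2),m.sum(),*rect(c,zz)[:3])
E
```

```text
[[ 78  79 140 139 115 140 141 141 142 142 141 141]
 [ 79  79 138 136  95 141 140 141 141 141 141 141]
 [ 77  78 135 135  92 141 141 141 142 141 141 142]
 [ 78  78 133 138 107 142 141 141 141 141 141 141]
 [ 79  78 132 140 126 141 141 141 141 141 141 142]
 [ 79  77 130 141 138 141 141 142 141 142 141 141]
 [ 78  77 124 141 141 141 141 141 142 141 142 141]
 [ 77  77 117 141 141 141 141 141 141 141 141 142]
 [ 77  77 113 140 141 142 141 141 142 141 142 141]
 [ 77  77 110 141 141 141 141 141 141 142 141 141]]
[[138 142 148]
 [138 141 148]
 [138 142 148]] [79 78 79] [117 111 101] [137 141 147]
blank 0.58 1983 [0.54290973 0.00966665] (80.85820770263672, 152.2408447265625) 0.22753286
ledge 0.98 3981 [0.54210242 0.01870076] (140.9917449951172, 263.86920166015625) 0.16228211
bolt_bin 0.73 1694 [ 0.57014978 -0.24408784] (103.14212036132812, 109.30094909667969) 0.061980054
flange 0.85 1178 [0.5194801  0.28205792] (97.15116119384766, 95.42723083496094) -0.7567908
socket 0.68 212 [0.65525024 0.10541225] (47.92245864868164, 37.17084503173828) -1.5469872
```

```bash
cat >> h.py <<'E'
def blank_meas(p,cx=(205,330),rw=(170,240),thr=110):
    g=cv2.cvtColor(p,cv2.COLOR_RGB2GRAY); k=4
    sub=cv2.resize(g[rw[0]:rw[1],cx[0]:cx[1]],None,fx=k,fy=k,interpolation=cv2.INTER_CUBIC)
    return sub
def up(cnt,rw,cx,k=4): return (cnt.reshape(-1,2)+.5)/k-.5+np.array([cx[0],rw[0]])
E
python3 - <<'E'
from h import *
z=np.load("top0.npz"); p=z['p'];rw=(150,270);cx=(170,330);k=4
g=cv2.cvtColor(p,cv2.COLOR_RGB2GRAY).astype(np.float32)
sub=cv2.resize(g[rw[0]:rw[1],cx[0]:cx[1]],None,fx=k,fy=k,interpolation=cv2.INTER_CUBIC)
led=(sub<94).astype(np.uint8); cs,_=cv2.findContours(led,0,1); L=max(cs,key=cv2.contourArea)
fill=np.zeros_like(led); cv2.drawContours(fill,[L],-1,1,-1)
bl=((sub>110)&(cv2.erode(fill,np.ones((5,5)))>0)).astype(np.uint8); cs,_=cv2.findContours(bl,0,1); B=max(cs,key=cv2.contourArea)
b=rect(up(B,rw,cx),.058); print("blank",b)
lp=up(L,rw,cx)
# front edge line: points with lowest row per column
def line(f,zz):
    pts=[]
    for c in range(195,295,2):
        s=lp[np.abs(lp[:,0]-c)<1]; pts.append(s[np.argmax(s[:,1])] if f else s[np.argmin(s[:,1])])
    P=toplane("top",pts,zz)[:,:2].astype(np.float32); 
    vx,vy,x0,y0=cv2.fitLine(P,cv2.DIST_HUBER,0,.01,.01).ravel()
    return np.arctan2(-vx*np.sign(vy),abs(vy)),(x0,y0),P
f=line(1,.05); r=line(0,.066); print("front",f[:2],"rear",r[:2])
th=(f[0]+r[0])/2; ex=np.array([np.cos(th),np.sin(th)]);ey=np.array([-np.sin(th),np.cos(th)])
print("width front-rear outer (138):",(np.array(r[1])-f[1])@ex)
for zz in(.05,.066):
    P=toplane("top",lp,zz)[:,:2]; 
    X=(P-np.array(f[1]))@ex; 
    s=P[(X>.02)&(X<.11)]@ey; print("y ends",s.min(),s.max(), np.median(s[s>s.mean()]),np.median(s[s<s.mean()]))
E
```

```text
blank (array([0.54394672, 0.01130937]), (81.02401733398438, 151.01986694335938), np.float32(0.22293901), array([[ 0.4877423 ,  0.07599349],
       [ 0.52113235, -0.07128891],
       [ 0.6001511 , -0.05337474],
       [ 0.56676114,  0.09390765]], dtype=float32))
front (np.float32(0.16041787), (np.float32(0.46809494), np.float32(0.015210747))) rear (np.float32(0.16146608), (np.float32(0.6085482), np.float32(0.034639265)))
width front-rear outer (138): 0.14175156
y ends -0.19876698489380779 0.06473045489266092 0.06319639443156566 -0.19744275747561488
y ends -0.19637809333138864 0.06354742332692291 0.06199489127180444 -0.1950387999491342
```

```bash
cat >> h.py <<'E'
from scipy.spatial.transform import Rotation as R
TH=.161; EX=np.array([np.cos(TH),np.sin(TH)]); EY=np.array([-np.sin(TH),np.cos(TH)]); O=.5423*EX-.0671*EY
def L2W(x,y): return O+x*EX+y*EY
def W2L(p): p=np.array(p[:2])-O; return np.array([p@EX,p@EY])
def st():
    s=manip.get_state(); q=s['ee_rot']; M=R.from_quat([*q[1:],q[0]]).as_matrix()
    j=M[:,2]; a=np.arctan2(-j[0],j[1])
    print("t",s['clock'],"pos",np.round(s['position'],4),"ledge",np.round(W2L(s['position']),4),"jaw yaw rel ledge",round(((a-TH+np.pi/2)%np.pi)-np.pi/2,4),"approach",np.round(M[:,1],3),"F",np.round(s['contact_force'],1),"w",round(s['width'],4),"q",np.round(s['qpos'],2)); return s
E
python3 - <<'E'
from h import *
s=st()
for x,y in [(-.07,-.009),(.0145,.1)]:
    print(L2W(x,y), L2W(x,y)-s['position'][:2])
for n,w in dict(bin=(.570,-.244),fl=(.519,.282),so=(.655,.105)).items(): print(n,W2L(w))
E
```

```text
t 1.3 pos [0.1433 0.5569 0.2277] ledge [-0.3116  0.5938] jaw yaw rel ledge -0.4128 approach [ 0.  0. -1.] F [-0.  -0.5 -0.5] w 0.085 q [ 1.2   0.28  1.5  -0.    1.36 -0.12]
[0.4783912  0.00059638] [ 0.33512082 -0.5562962 ]
[0.54432512 0.12173254] [ 0.40105474 -0.43516005]
bin [-0.01878605 -0.26511851]
fl [0.01519413 0.26225455]
so [0.12106126 0.06574208]
```

>>> jog_arm(targets=[[0.085,[0.028,-0.0464,0],0.042],[0.085,[0.028,-0.0464,0],0.042],[0.085,[0.028,-0.0464,0],0.042],[0.085,[0.028,-0.0464,0],0.042],[0.085,[0.028,-0.0464,0],0.042],[0.085,[0.028,-0.0464,0],0.042],[0.085,[0.028,-0.0464,0],0.042],[0.085,[0.028,-0.0464,0],0.042],[0.085,[0.028,-0.0464,0],0.042],[0.085,[0.028,-0.0464,0],0.035]])

```text
clock: 2.55
position: [0.4241, 0.0913, 0.2281]
ee_rot: [0.705, -0.705, -0.058, 0.057]
contact_force: [1.1, 0.2, 0.6]
width: 0.085
```

>>> jog_arm(targets=[[0.085,[0.027,-0.046,-0.03],0],[0.085,[0.028,-0.046,-0.04],0],[0.085,[0,0,-0.04],0],[0.085,[0,0,0],0],[0.085,[0,0,0],0]])

```text
clock: 3.18
position: [0.4771, 0.0043, 0.1216]
ee_rot: [-0.705, 0.705, 0.058, -0.057]
contact_force: [0.2, -0.6, 0.0]
width: 0.0846
```

Run:
```python
from h import *
s=st()
for c in("scene","top"):
    p,d=get_image(c); np.savez(f"{c}1.npz",p=p,d=d); a=p[110:280,130:330] if c=="scene" else p[110:310,150:400]
    cv2.imwrite(f"pics/{c}1.png",cv2.resize(a[:,:,::-1],None,fx=3,fy=3,interpolation=cv2.INTER_CUBIC))
```

```text
t 3.175 pos [0.4771 0.0043 0.1216] ledge [-0.0707 -0.0051] jaw yaw rel ledge 0.0008 approach [ 0.002 -0.    -1.   ] F [ 0.2 -0.6  0. ] w 0.0846 q [-0.14  0.22  1.87  0.    1.05 -1.87]
```

View pics/scene1.png

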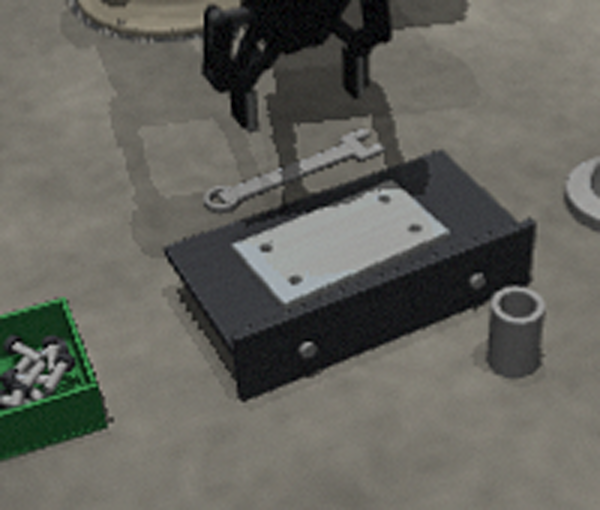

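View pics/top1.png

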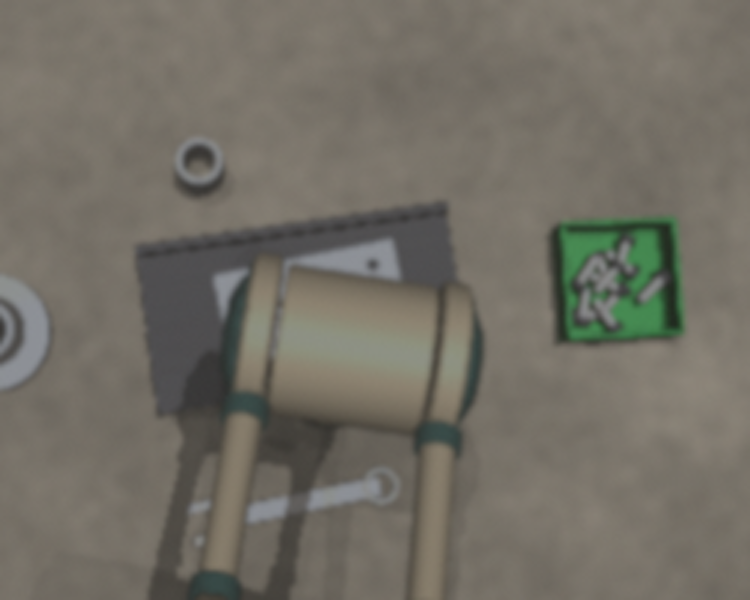

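The scene view shows both open fingertips at about pixels (213,151) and (249,141), hovering in front of the blank, and the lip is clear. I'll measure the tip height from depth.

```bash
cat >> h.py <<'E'
def cloud(cam,d):
    m=camera_model(cam); v,u=np.nonzero(d>0); px=np.c_[u,v].astype(float)
    n=cv2.undistortPoints(px.reshape(-1,1,2),m["mtx"],m["distortion"]).reshape(-1,2); z=d[v,u]
    C=np.c_[n[:,0]*z,-n[:,1]*z,-z]; T=m["world_from_camera"]; return C@T[:3,:3].T+T[:3,3],u,v
def frame(P):
    return np.c_[(P[:,:2]-O)@EX,(P[:,:2]-O)@EY,P[:,2]]
E
python3 - <<'E'
from h import *
d=np.load("scene1.npz"); P,u,v=cloud("scene",d['d']); Q=frame(P); img=d['p'].astype(int).sum(2)[v,u]
m=(img<120)&(Q[:,2]>.075)&(Q[:,2]<.2)&(abs(Q[:,0]+.07)<.04)&(abs(Q[:,1])<.09); q=Q[m]
for side in(-1,1):
    s=q[np.sign(q[:,1]+.005)==side]; s=s[np.argsort(s[:,2])]; print(np.round(s[:8],4)); t=s[s[:,2]<.12]; print(t.min(0),t.max(0))
# ledge/blank check
m=(abs(Q[:,0])<.05)&(abs(Q[:,1])<.05)&(Q[:,2]>.03)&(Q[:,2]<.08); print("blank z",np.median(Q[m,2]))
E
```

```text
[[-0.0766 -0.0581  0.1456]
 [-0.0641 -0.0539  0.1462]
 [-0.0586 -0.0489  0.1477]
 [-0.0628 -0.0569  0.148 ]
 [-0.0635 -0.059   0.1483]
 [-0.0665 -0.0575  0.1487]
 [-0.0676 -0.0595  0.1487]
 [-0.0639 -0.0562  0.1498]]Traceback (most recent call last):
  File "<stdin>", line 5, in <module>
    return umr_minimum(a, axis, None, out, keepdims, initial, where)
ValueError: zero-size array to reduction operation minimum which has no identity
```

Run:
```python
from h import *
d=np.load("scene1.npz"); P,u,v=cloud("scene",d['d']); Q=frame(P)
m=(Q[:,2]>.075)&(Q[:,2]<.15)&(abs(Q[:,0]+.07)<.05)&(abs(Q[:,1])<.09); q=Q[m]
for side in(-1,1):
    s=q[np.sign(q[:,1]+.005)==side]; s=s[np.argsort(s[:,2])]; print(np.round(s[:8],4)); t=s[s[:,2]<.135]; print(np.round([t.min(0),t.max(0)],4))
m=(abs(Q[:,0])<.03)&(abs(Q[:,1])<.05)&(Q[:,2]>.03)&(Q[:,2]<.08); print("blank z",np.median(Q[m,2]))
```

```text
[[-0.0642 -0.0468  0.138 ]
 [-0.0672 -0.053   0.1384]
 [-0.0669 -0.0529  0.1413]
 [-0.0608 -0.0508  0.1415]
 [-0.0596 -0.0537  0.1433]
 [-0.0597 -0.0486  0.1442]
 [-0.0766 -0.0581  0.1456]
 [-0.0641 -0.0539  0.1462]]Traceback (most recent call last):
  File "<stdin>", line 5, in <module>
    return umr_minimum(a, axis, None, out, keepdims, initial, where)
ValueError: zero-size array to reduction operation minimum which has no identity
```

Run:
```python
from h import *
d=np.load("scene1.npz")
def ray(px):
    a=toplane("scene",[px],[.0])[0]; b=toplane("scene",[px],[.3])[0]
    A=frame(np.array([a]))[0];B=frame(np.array([b]))[0]; t=(-.06-A[0])/(B[0]-A[0]); return A+t*(B-A)
for px in [(213,153),(209,150),(249,142),(251,141),(208,138),(245,131)]: print(px,np.round(ray(px),4))
print(np.round(d['d'][135:160,205:222:2],3))
```

```text
(213, 153) [-0.06   -0.0535  0.143 ]
(209, 150) [-0.06   -0.0626  0.1544]
(249, 142) [-0.06    0.0399  0.1415]
(251, 141) [-0.06    0.0453  0.1425]
(208, 138) [-0.06   -0.0625  0.1863]
(245, 131) [-0.06    0.0298  0.175 ]
[[0.88  0.891 0.891 0.886 0.891 0.896 1.238 1.241 1.237]
 [0.88  0.894 0.895 0.889 0.894 0.898 1.238 1.237 1.234]
 [0.885 0.894 0.892 0.893 0.897 0.899 1.231 1.23  1.232]
 [0.883 0.895 0.893 0.895 0.895 1.227 1.227 1.226 1.23 ]
 [0.888 0.894 0.894 0.893 0.896 1.228 1.22  1.223 1.221]
 [1.22  0.913 0.899 0.895 0.906 1.216 1.217 1.221 1.221]
 [1.211 0.912 0.903 0.902 0.903 0.903 1.215 1.215 1.221]
 [1.211 0.914 0.904 0.908 0.904 0.909 1.209 1.211 1.211]
 [1.203 0.915 0.901 0.905 0.908 0.91  1.206 1.208 1.21 ]
 [1.207 0.918 0.903 0.909 0.91  0.906 1.204 1.204 1.202]
 [1.201 0.921 0.909 0.912 0.907 0.91  1.201 1.201 1.202]
 [1.197 0.922 0.912 0.915 0.911 0.914 1.192 1.196 1.195]
 [1.191 0.926 0.911 0.917 0.911 0.917 1.193 1.19  1.194]
 [1.191 1.187 0.911 0.914 0.914 0.916 1.191 1.187 1.186]
 [1.185 1.178 0.916 0.918 0.917 0.919 1.182 1.186 1.181]
 [1.18  1.178 0.922 0.92  0.916 0.919 1.178 1.178 1.178]
 [1.175 1.177 1.175 0.92  0.918 0.92  1.173 1.177 1.172]
 [1.171 1.172 1.171 1.173 0.92  0.923 1.175 1.174 1.17 ]
 [1.169 1.167 1.165 1.17  0.922 0.931 1.17  1.165 1.165]
 [1.162 1.161 1.166 1.163 1.164 1.166 1.166 1.167 1.165]
 [1.163 1.159 1.159 1.162 1.16  1.161 1.156 1.163 1.162]
 [1.157 1.158 1.158 1.153 1.16  1.156 1.157 1.154 1.156]
 [1.151 1.152 1.153 1.153 1.155 1.151 1.153 1.153 1.153]
 [1.143 1.149 1.148 1.152 1.145 1.146 1.15  1.146 1.152]
 [1.147 1.145 1.142 1.141 1.147 1.143 1.148 1.145 1.148]]
```

Run:
```python
from h import *
p,D=get_image("scene"); s=st(); P,u,v=cloud("scene",D); Q=frame(P)
m=(Q[:,2]>.07)&(Q[:,2]<.16)&(abs(Q[:,0]+.07)<.05)&(abs(Q[:,1])<.09); q=Q[m]
for side in(-1,1):
    t=q[np.sign(q[:,1]+.005)==side]; t=t[np.argsort(t[:,2])]; print(np.round(t[:6],4)); print(np.round([t.min(0),t.max(0)],4))
m=(abs(Q[:,0])<.03)&(abs(Q[:,1])<.05)&(Q[:,2]>.03)&(Q[:,2]<.08); print("blank z",np.median(Q[m,2]))
m=(abs(Q[:,0]-.059)<.003)&(abs(Q[:,1])<.1)&(Q[:,2]>.03)&(Q[:,2]<.08); print("lip z",np.percentile(Q[m,2],[50,90]))
cv2.imwrite("pics/scene2.png",cv2.resize(p[100:180,180:280,::-1],None,fx=6,fy=6,interpolation=cv2.INTER_CUBIC))
```

```text
t 3.325 pos [0.4775 0.0045 0.1223] ledge [-0.0702 -0.0051] jaw yaw rel ledge 0.0013 approach [ 0.004 -0.    -1.   ] F [-0.6  0.3  0.2] w 0.0852 q [-0.14  0.22  1.87  0.    1.05 -1.87]
[[-0.0601 -0.0511  0.142 ]
 [-0.0658 -0.0533  0.1421]
 [-0.0596 -0.0537  0.1433]
 [-0.0612 -0.0528  0.1448]
 [-0.0584 -0.0491  0.1452]
 [-0.0653 -0.0558  0.146 ]]
[[-0.0777 -0.0607  0.142 ]
 [-0.0578 -0.0475  0.16  ]]
[[-0.0623  0.0412  0.1397]
 [-0.063   0.0389  0.14  ]
 [-0.0776  0.0389  0.1402]
 [-0.0674  0.0387  0.1404]
 [-0.0703  0.0376  0.1419]
 [-0.0739  0.0396  0.142 ]]
[[-0.079   0.0368  0.1397]
 [-0.0571  0.0508  0.16  ]]
blank z 0.05840589387527473
lip z [0.06599705 0.06765323]
```

View pics/scene2.png

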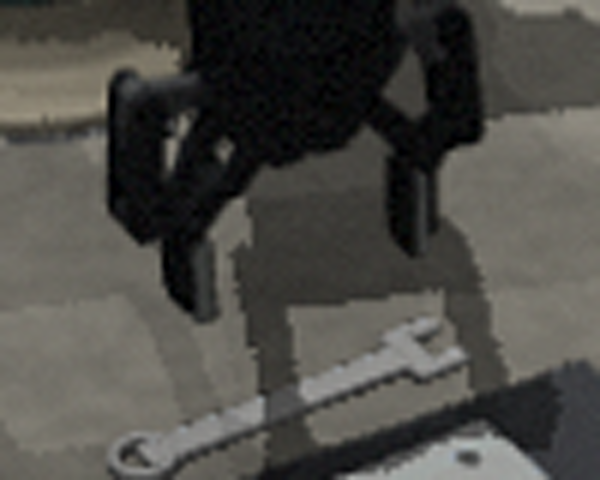

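Depth and pixel rays both put the open tips at z≈0.140 while the TCP reads 0.122. The same depth gives the blank at 0.058 and the lip at 0.066, so the depth can be trusted. I'll lower the tool in stages and measure again.

>>> jog_arm(targets=[[0.085,[0,0,-0.03],0],[0.085,[0,0,-0.03],0],[0.085,[0,0,0],0],[0.085,[0,0,0],0],[0.085,[0,0,0],0]])

```text
clock: 3.95
position: [0.4776, 0.004, 0.062]
ee_rot: [-0.705, 0.705, 0.058, -0.056]
contact_force: [0.4, -0.3, 0.4]
width: 0.0851
```

```bash
cat >> h.py <<'E'
def tips(name,box=(180,300,100,220),x0=None):
    p,D=get_image("scene"); s=st(); P,u,v=cloud("scene",D); Q=frame(P); c=W2L(s['position'])
    g=p.astype(int).sum(2)[v,u]
    m=(Q[:,2]>.045)&(Q[:,2]<.16)&(abs(Q[:,0]-c[0])<.018)&(abs(Q[:,1]-c[1])<.07)&(g<170); q=Q[m]
    for side in(-1,1):
        t=q[np.sign(q[:,1]-c[1])==side]; t=t[np.argsort(t[:,2])]
        if len(t): print(side,len(t),"lowest z",np.round(t[:8,2],4),"min",np.round(t.min(0),4),"max",np.round(t.max(0),4))
    a=p[110:290,120:340]
    cv2.imwrite(f"pics/{name}.png",cv2.resize(a[:,:,::-1],None,fx=3.3,fy=3.3,interpolation=cv2.INTER_CUBIC))
    return p,D
E
python3 -c "
from h import *
tips('s3')"
```

```text
t 4.0 pos [0.4774 0.004  0.0618] ledge [-0.0704 -0.0055] jaw yaw rel ledge 0.0004 approach [ 0.003 -0.    -1.   ] F [-0.  -0.1 -0.3] w 0.0847 q [-0.14  0.29  1.96  0.    0.89 -1.87]
-1 516 lowest z [0.0477 0.0478 0.048  0.048  0.0485 0.0485 0.0486 0.0486] min [-0.0873 -0.0755  0.0477] max [-0.0525 -0.0056  0.1599]
1 427 lowest z [0.0474 0.0478 0.0479 0.0482 0.0483 0.0484 0.0486 0.0487] min [-0.0825 -0.0053  0.0474] max [-0.0525  0.0643  0.1599]
```

View pics/s3.png

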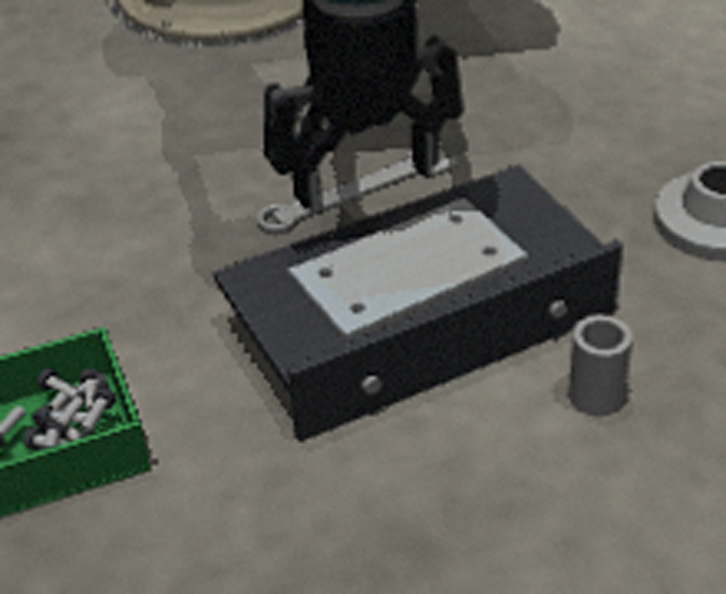

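Both tips hang just in front of the ledge, at about crop (313,208) and (428,172), still above its top.

```bash
cat >> h.py <<'E'
def ray(px,x):
    A=frame(toplane("scene",[px],[.0]))[0];B=frame(toplane("scene",[px],[.3]))[0]; t=(x-A[0])/(B[0]-A[0]); return np.round(A+t*(B-A),4)
E
python3 - <<'E'
from h import *
for c in [(313,208),(300,203),(428,174),(436,171)]: print(ray((c[0]/3.3+120,c[1]/3.3+110),-.06))
E
```

```text
[-0.06   -0.0529  0.0851]
[-0.06   -0.0625  0.0934]
[-0.06    0.0413  0.0802]
[-0.06    0.0481  0.0804]
```

>>> jog_arm(targets=[[0.085,[0,0,-0.018],0],[0.085,[0,0,0],0],[0.085,[0,0,-0.005],0],[0.085,[0,0,0],0],[0.085,[0,0,0],0]])

```text
clock: 4.62
position: [0.4766, 0.004, 0.0377]
ee_rot: [-0.705, 0.705, 0.057, -0.057]
contact_force: [-0.1, -0.5, 0.0]
width: 0.0851
```

```bash
python3 -c "
from h import *
p,D=tips('s4')
cv2.imwrite('pics/s4z.png',cv2.resize(p[130:210,180:280,::-1],None,fx=7,fy=7,interpolation=cv2.INTER_CUBIC))"
```

```text
t 4.675 pos [0.4766 0.004  0.0377] ledge [-0.0712 -0.0053] jaw yaw rel ledge 0.0002 approach [ 0.  0. -1.] F [ 0.5 -0.3  0.4] w 0.0846 q [-0.14  0.32  1.98  0.    0.83 -1.87]
-1 754 lowest z [0.0474 0.0479 0.0481 0.0482 0.0484 0.0484 0.0485 0.0486] min [-0.0864 -0.0753  0.0474] max [-0.0533 -0.0057  0.1599]
1 603 lowest z [0.0473 0.0476 0.0477 0.0483 0.0485 0.0486 0.0486 0.0488] min [-0.0847 -0.0053  0.0473] max [-0.0533  0.0642  0.1599]
```

View pics/s4z.png

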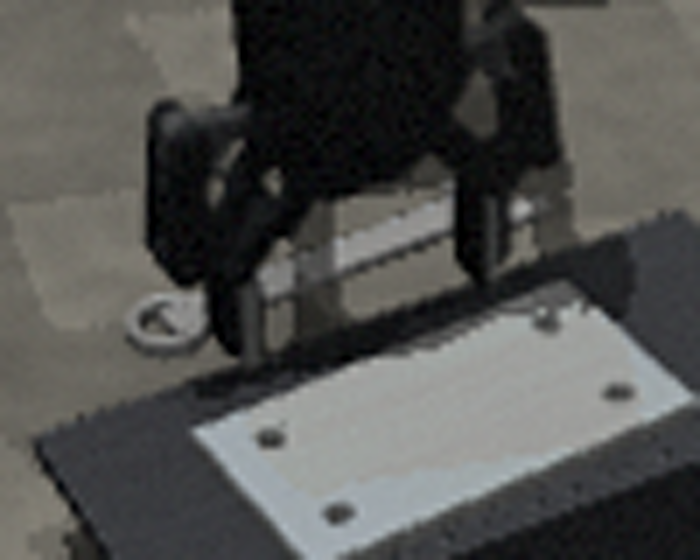

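Run:
```python
from h import *
for c in [(225,355),(255,362),(485,286),(500,283)]: print(ray((c[0]/7+180-.43,c[1]/7+130-.43),-.06))
```

```text
[-0.06   -0.0624  0.0669]
[-0.06   -0.0516  0.0595]
[-0.06    0.0387  0.0574]
[-0.06    0.0448  0.0563]
```

>>> jog_arm(targets=[[0.085,[0,0,-0.002],0],[0.085,[0,0,0],0],[0.085,[0,0,-0.002],0],[0.085,[0,0,0],0]])

```text
clock: 5.18
position: [0.4765, 0.004, 0.0334]
ee_rot: [0.705, -0.705, -0.057, 0.057]
contact_force: [-0.8, 0.4, 0.3]
width: 0.0851
```

>>> jog_arm(targets=[[0.085,[0.005,0.0008,0],0],[0.085,[0.005,0.0008,0],0],[0.085,[0.005,0.0008,0],0],[0.085,[0.004,0.0006,0],0],[0.085,[0.003,0.0005,0],0]])

```text
clock: 5.8
position: [0.4967, 0.0077, 0.0334]
ee_rot: [0.705, -0.705, -0.056, 0.058]
contact_force: [-4.0, -0.8, 5.6]
width: 0.0849
```

```bash
python3 -c "
from h import *
p,D=tips('s5')
cv2.imwrite('pics/s5z.png',cv2.resize(p[130:230,170:290,::-1],None,fx=6,fy=6,interpolation=cv2.INTER_CUBIC))"
```

```text
t 5.85 pos [0.4975 0.0077 0.0334] ledge [-0.05  -0.005] jaw yaw rel ledge 0.0002 approach [-0.003  0.    -1.   ] F [-3.6  0.4  3.3] w 0.0848 q [-0.12  0.36  1.94 -0.    0.85 -1.86]
-1 764 lowest z [0.0477 0.0479 0.048  0.0485 0.0486 0.0488 0.0488 0.0488] min [-0.0678 -0.0749  0.0477] max [-0.032  -0.0051  0.16  ]
1 588 lowest z [0.047  0.0482 0.0482 0.0485 0.0485 0.0485 0.0485 0.0488] min [-0.0675 -0.005   0.047 ] max [-0.0322  0.0647  0.1564]
```

View pics/s5z.png

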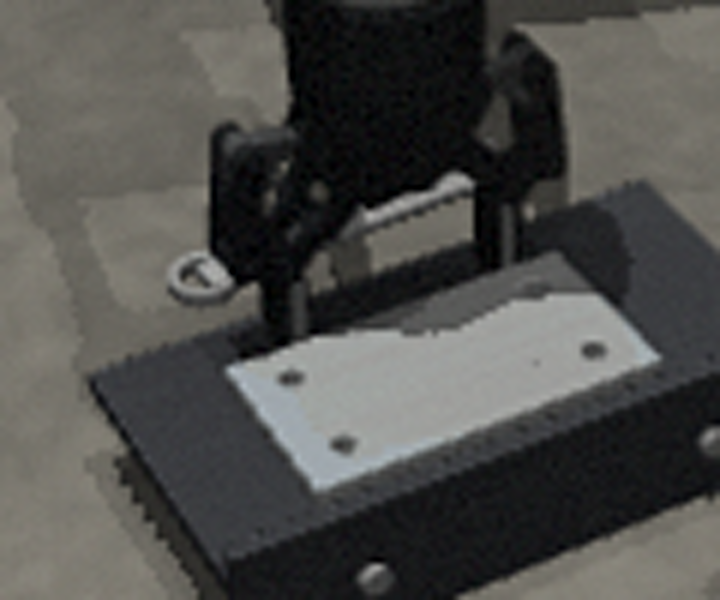

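```bash
cat >> h.py <<'E'
def corners(cs,sc,off,z=.058):
    px=[((c[0]+.5)/sc-.5+off[0],(c[1]+.5)/sc-.5+off[1]) for c in cs]
    Q=frame(toplane("scene",px,z)); print(np.round(Q,4)); print("centre",np.round(Q.mean(0),4)); return Q
E
python3 - <<'E'
from h import *
Q=corners([(225,371),(320,492),(661,357),(557,251)],6,(170,130))
print(np.linalg.norm(np.diff(Q,axis=0),axis=1)); 
for a,b in((0,3),(1,2)): d=Q[b]-Q[a]; print(np.arctan2(-d[0],d[1]))
# orig, from scene1 crop
Q=corners([(233,243),(288,303),(449,231),(392,186)],3,(130,110))
for a,b in((0,3),(1,2)): d=Q[b]-Q[a]; print(np.arctan2(-d[0],d[1]))
# ledge front/lip corners at z .05/.066 check current
corners([(90,378),(642,181)],6,(170,130),.05)
E
```

```text
[[-0.0384 -0.0852  0.058 ]
 [ 0.0411 -0.0837  0.058 ]
 [ 0.0391  0.0661  0.058 ]
 [-0.0391  0.0654  0.058 ]]
centre [ 0.0007 -0.0094  0.058 ]
[0.07947646 0.14983893 0.07818318]
0.004528815379816607
0.013109702086230976
[[-0.0405 -0.0836  0.058 ]
 [ 0.0415 -0.0771  0.058 ]
 [ 0.0312  0.07    0.058 ]
 [-0.0408  0.0604  0.058 ]]
centre [-0.0022 -0.0076  0.058 ]
0.001628209916113797
0.06975237339432175
[[-0.0698 -0.1296  0.05  ]
 [-0.0718  0.1278  0.05  ]]
centre [-0.0708 -0.0009  0.05  ]
```

The blank has squared up to about 0.01 rad, and its front edge is at the finger faces. I'll carry on pushing towards the lip.

>>> jog_arm(targets=[[0.085,[0.003,0.0005,0],0],[0.085,[0.003,0.0005,0],0],[0.085,[0.003,0.0005,0],0],[0.085,[0,0,0],0]])

```text
clock: 6.35
position: [0.5066, 0.0091, 0.0334]
ee_rot: [0.705, -0.705, -0.056, 0.058]
contact_force: [-5.3, -0.5, 5.0]
width: 0.0849
```

>>> jog_arm(targets=[[0.085,[0.002,0.0003,0],0],[0.085,[0.002,0.0003,0],0],[0.085,[0,0,0],0]])

```text
clock: 6.72
position: [0.5108, 0.0097, 0.0334]
ee_rot: [0.705, -0.705, -0.056, 0.057]
contact_force: [-3.9, 0.7, 4.2]
width: 0.0853
```

```bash
python3 -c "
from h import *
p,D=tips('s6')
cv2.imwrite('pics/s6z.png',cv2.resize(p[130:230,170:290,::-1],None,fx=6,fy=6,interpolation=cv2.INTER_CUBIC))"
```

```text
t 6.775 pos [0.5107 0.0097 0.0334] ledge [-0.0366 -0.0052] jaw yaw rel ledge 0.0002 approach [-0.001  0.    -1.   ] F [-4.6 -0.6  4.7] w 0.085 q [-0.12  0.37  1.92  0.    0.86 -1.85]
-1 766 lowest z [0.0473 0.0479 0.0484 0.0484 0.0485 0.0486 0.0486 0.0487] min [-0.0543 -0.0752  0.0473] max [-0.0186 -0.0054  0.1587]
1 597 lowest z [0.0479 0.048  0.0481 0.0482 0.0484 0.0487 0.0487 0.0488] min [-0.0545 -0.0051  0.0479] max [-0.0187  0.0648  0.1561]
```

View pics/s6z.png

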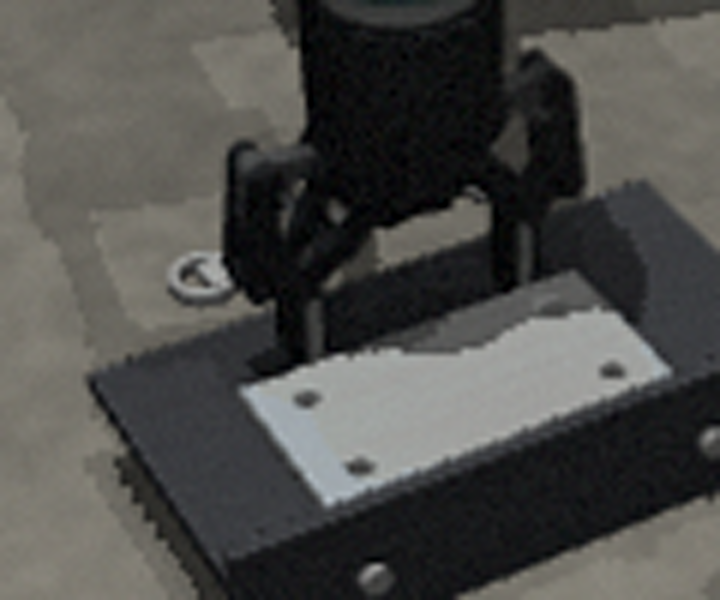

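The blank is square and nearly at the lip: its rear edge runs from crop (325,505) to (668,375). The force is still only sliding friction, so I'll push on until it rises.

>>> jog_arm(targets=[[0.085,[0.001,0.0002,0],0],[0.085,[0.001,0.0002,0],0],[0.085,[0,0,0],0]])

```text
clock: 7.15
position: [0.5126, 0.01, 0.0334]
ee_rot: [0.705, -0.705, -0.056, 0.058]
contact_force: [-4.8, -1.1, 5.2]
width: 0.0851
```

>>> jog_arm(targets=[[0.085,[0.001,0.0002,0],0],[0.085,[0.001,0.0002,0],0],[0.085,[0,0,0],0]])

```text
clock: 7.52
position: [0.5125, 0.01, 0.0334]
ee_rot: [-0.705, 0.705, 0.055, -0.059]
contact_force: [-8.3, -3.4, 9.5]
width: 0.0851
```

The TCP has stopped and the force is rising, so the blank is on the lip. Next I back off, lift, close the fingers and go round to the +y end.

>>> jog_arm(targets=[[0.085,[-0.008,-0.0013,0],0],[0.085,[-0.008,-0.0013,0.0],0],[0.085,[0,0,0.04],0],[0.0,[0,0,0.04],0],[0,[0.024,0.0545,0],0],[0,[0.024,0.0545,0],0],[0,[0,0,0],0],[0,[0,0,0],0],[0,[0,0,0],0],[0,[0,0,0],0]])

```text
clock: 8.78
position: [0.547, 0.1157, 0.1134]
ee_rot: [-0.705, 0.705, 0.056, -0.056]
contact_force: [-1.0, -0.0, 0.2]
width: 0.0002
```

```bash
python3 -c "
from h import *
p,D=tips('s7')
p,D=get_image('top'); cv2.imwrite('pics/t7.png',cv2.resize(p[110:310,150:400,::-1],None,fx=3,fy=3,interpolation=cv2.INTER_CUBIC))"
```

```text
t 8.825 pos [0.5471 0.1158 0.1135] ledge [0.0163 0.0937] jaw yaw rel ledge -0.0013 approach [-0. -0. -1.] F [ 0.2  0.2 -0.3] w -0.0003 q [ 0.08  0.34  1.71 -0.    1.09 -1.65]
-1 194 lowest z [0.0479 0.048  0.0481 0.0484 0.0487 0.0489 0.049  0.049 ] min [-0.0012  0.0507  0.0479] max [0.0335 0.0936 0.1595]
1 177 lowest z [0.0472 0.0474 0.0476 0.0476 0.0478 0.0478 0.0479 0.0482] min [-0.0015  0.0938  0.0472] max [0.034  0.1292 0.1588]
```

View pics/s7.png

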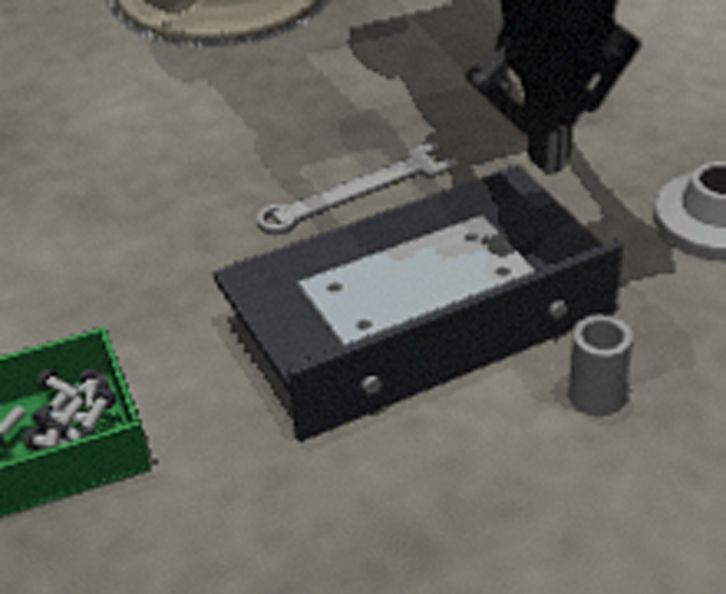

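The closed fingers hover beyond the blank's +y end with tips at crop (552,172). The blank lies square along the lip.

Run:
```python
from h import *
for c in [(530,163),(556,173),(571,163)]: print(ray(((c[0]+.5)/3.3+119.5,(c[1]+.5)/3.3+109.5),.025))
Q=corners([(298,282),(345,347),(536,268),(486,216)],3.3,(120,110))
```

```text
[0.025  0.073  0.1337]
[0.025  0.0953 0.1169]
[0.025  0.1076 0.121 ]
[[-0.0232 -0.085   0.058 ]
 [ 0.0516 -0.0858  0.058 ]
 [ 0.0472  0.0674  0.058 ]
 [-0.021   0.0674  0.058 ]]
centre [ 0.0137 -0.009   0.058 ]
```

View pics/t7.png

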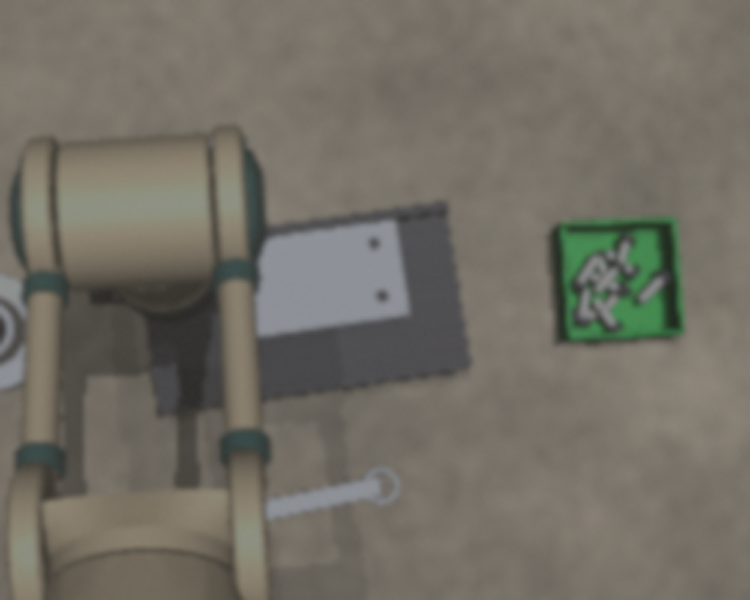

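>>> jog_arm(targets=[[0,[-0.002,0,-0.03],0],[0,[0,0,-0.025],0],[0,[0,0,0],0],[0,[0,0,-0.003],0],[0,[0,0,0],0],[0,[0,0,0],0]])

```text
clock: 9.62
position: [0.5459, 0.1169, 0.0563]
ee_rot: [0.705, -0.705, -0.058, 0.056]
contact_force: [-0.5, -0.4, 0.1]
width: 0.0005
```

```bash
python3 -c "
from h import *
p,D=tips('s8')
cv2.imwrite('pics/s8z.png',cv2.resize(p[130:230,200:320,::-1],None,fx=6,fy=6,interpolation=cv2.INTER_CUBIC))"
```

```text
t 9.675 pos [0.5458 0.1169 0.0562] ledge [0.0152 0.095 ] jaw yaw rel ledge 0.0003 approach [ 0.001  0.    -1.   ] F [ 0.3  0.6 -0.2] w -0.0 q [ 0.09  0.4   1.79  0.    0.95 -1.65]
-1 504 lowest z [0.0473 0.0478 0.0484 0.049  0.049  0.0491 0.0493 0.0493] min [-0.0024  0.033   0.0473] max [0.0332 0.095  0.16  ]
1 431 lowest z [0.0482 0.0483 0.0484 0.0487 0.0487 0.0487 0.0488 0.0488] min [0.0022 0.0951 0.0482] max [0.0332 0.1551 0.16  ]
```

View pics/s8z.png

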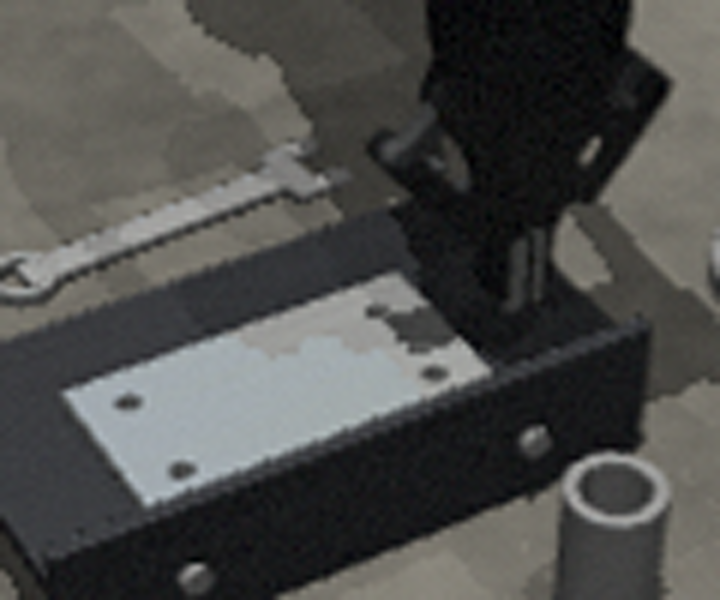

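Run:
```python
from h import *
for c in [(512,312),(522,312),(540,303)]: print(ray(((c[0]+.5)/6+199.5,(c[1]+.5)/6+129.5),.026))
```

```text
[0.026  0.0889 0.0621]
[0.026  0.0938 0.0601]
[0.026  0.1023 0.0612]
```

>>> jog_arm(targets=[[0,[0,0,-0.003],0],[0,[0,0,0],0]])

```text
clock: 9.93
position: [0.5451, 0.1169, 0.0523]
ee_rot: [0.705, -0.705, -0.057, 0.057]
contact_force: [0.2, -0.4, -0.1]
width: 0.0002
```

>>> jog_arm(targets=[[0,[0,0,-0.002],0],[0,[0,0,0],0]])

```text
clock: 10.18
position: [0.5452, 0.1168, 0.0502]
ee_rot: [0.705, -0.705, -0.057, 0.057]
contact_force: [0.6, 0.0, -0.7]
width: -0.0001
```

>>> jog_arm(targets=[[0,[0,0,-0.001],0],[0,[0.0016,-0.01,0],0],[0,[0.001,-0.006,0],0],[0,[0.001,-0.006,0],0],[0,[0.001,-0.006,0],0],[0,[0,0,0],0]])

```text
clock: 10.92
position: [0.5501, 0.0882, 0.0495]
ee_rot: [-0.705, 0.705, 0.057, -0.057]
contact_force: [1.3, -0.5, -0.4]
width: -0.0001
```

```bash
python3 -c "
from h import *
p,D=tips('s9')
cv2.imwrite('pics/s9z.png',cv2.resize(p[130:230,200:320,::-1],None,fx=6,fy=6,interpolation=cv2.INTER_CUBIC))"
```

```text
t 10.975 pos [0.55   0.0885 0.0495] ledge [0.0148 0.0663] jaw yaw rel ledge -0.0002 approach [ 0. -0. -1.] F [-0.6 -0.4  0.1] w 0.0001 q [ 0.03  0.41  1.8  -0.    0.94 -1.7 ]
-1 479 lowest z [0.0498 0.0503 0.0507 0.0573 0.0577 0.0579 0.0579 0.058 ] min [-0.0021  0.0042  0.0498] max [0.0328 0.0662 0.16  ]
1 589 lowest z [0.0478 0.0479 0.0481 0.0481 0.0481 0.0483 0.0484 0.0484] min [-0.0031  0.0663  0.0478] max [0.0328 0.1299 0.16  ]
```

View pics/s9z.png

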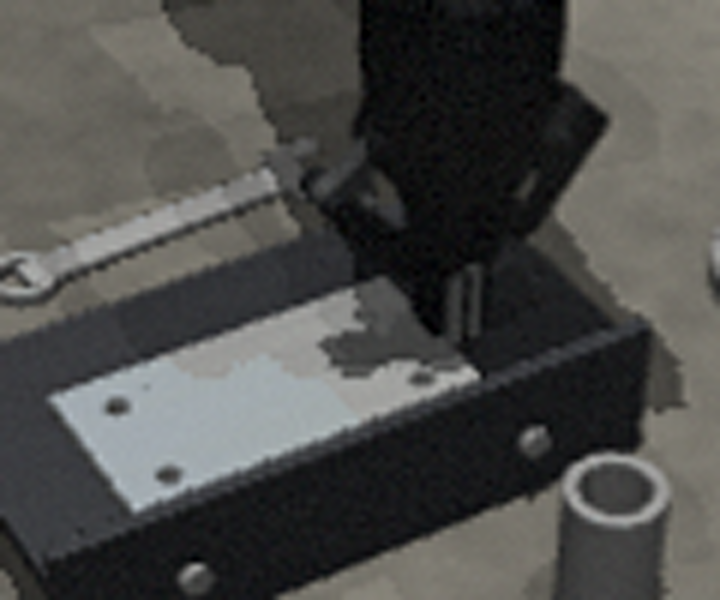

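Run:
```python
from h import *
corners([(62,394),(148,506),(494,372),(400,270)],6,(200,130))
corners([(48,400),(134,514),(482,378)],6,(200,130))
```

```text
[[-0.0228 -0.0853  0.058 ]
 [ 0.0492 -0.0845  0.058 ]
 [ 0.0492  0.0656  0.058 ]
 [-0.0235  0.0671  0.058 ]]
centre [ 0.013  -0.0093  0.058 ]
[[-0.0223 -0.0914  0.058 ]
 [ 0.0504 -0.0908  0.058 ]
 [ 0.0499  0.0597  0.058 ]]
centre [ 0.026  -0.0408  0.058 ]
```

The blank has moved about 6 mm to y≈−0.0155 and is still straight. I'll push it 60 mm further.

>>> jog_arm(targets=[[0,[0.001,-0.006,0],0],[0,[0.001,-0.006,0],0],[0,[0.001,-0.006,0],0],[0,[0.001,-0.006,0],0],[0,[0.001,-0.006,0],0],[0,[0.001,-0.006,0],0],[0,[0.001,-0.006,0],0],[0,[0.001,-0.006,0],0],[0,[0.001,-0.006,0],0],[0,[0.001,-0.006,0],0]])

```text
clock: 12.22
position: [0.5598, 0.0285, 0.0494]
ee_rot: [0.705, -0.705, -0.057, 0.057]
contact_force: [-1.8, 2.7, 1.2]
width: -0.0002
```

```bash
python3 -c "
from h import *
p,D=tips('s10')
cv2.imwrite('pics/s10z.png',cv2.resize(p[150:250,160:280,::-1],None,fx=6,fy=6,interpolation=cv2.INTER_CUBIC))"
```

```text
t 12.275 pos [0.5601 0.0277 0.0494] ledge [0.015  0.0047] jaw yaw rel ledge 0.0001 approach [ 0.    -0.001 -1.   ] F [-1.5  1.7  0.2] w 0.0001 q [-0.07  0.41  1.79 -0.    0.94 -1.81]
-1 483 lowest z [0.0505 0.0557 0.0573 0.0582 0.0583 0.0588 0.0597 0.0599] min [-0.0012 -0.056   0.0505] max [0.033  0.0047 0.1597]
1 681 lowest z [0.0474 0.0475 0.0479 0.0483 0.0483 0.0484 0.0484 0.0485] min [-0.0029  0.0048  0.0474] max [0.033  0.0746 0.1599]
```

View pics/s10z.png

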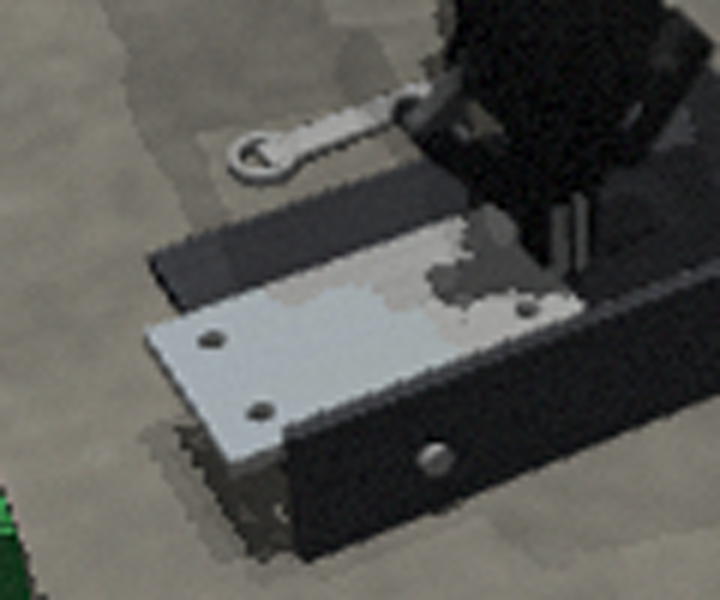

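The blank is now about 22 mm past the ledge end, with its corners at crop (145,330) and (232,465), and still along the lip. About 25 mm remains.

>>> jog_arm(targets=[[0,[0.001,-0.006,0],0],[0,[0.001,-0.006,0],0],[0,[0.001,-0.006,0],0],[0,[0.0005,-0.004,0],0],[0,[0.0005,-0.002,0],0],[0,[0,0,0],0]])

```text
clock: 13.02
position: [0.5642, 0.0044, 0.0495]
ee_rot: [-0.705, 0.705, 0.057, -0.057]
contact_force: [-0.0, 0.2, 0.8]
width: -0.0
```

```bash
python3 -c "
from h import *
p,D=tips('s11')
cv2.imwrite('pics/s11z.png',cv2.resize(p[150:250,160:280,::-1],None,fx=6,fy=6,interpolation=cv2.INTER_CUBIC))"
```

```text
t 13.075 pos [0.5644 0.0045 0.0495] ledge [ 0.0155 -0.019 ] jaw yaw rel ledge 0.0004 approach [ 0.001 -0.001 -1.   ] F [-0.  -0.9 -0.8] w 0.0001 q [-0.12  0.41  1.78 -0.    0.94 -1.85]
-1 503 lowest z [0.0488 0.052  0.0524 0.0565 0.0575 0.0583 0.0584 0.0589] min [ 0.0045 -0.0798  0.0488] max [ 0.0335 -0.0191  0.16  ]
1 706 lowest z [0.0476 0.0477 0.0478 0.0482 0.0482 0.0483 0.0483 0.0485] min [-0.0024 -0.0189  0.0476] max [0.0335 0.0503 0.1599]
```

View pics/s11z.png

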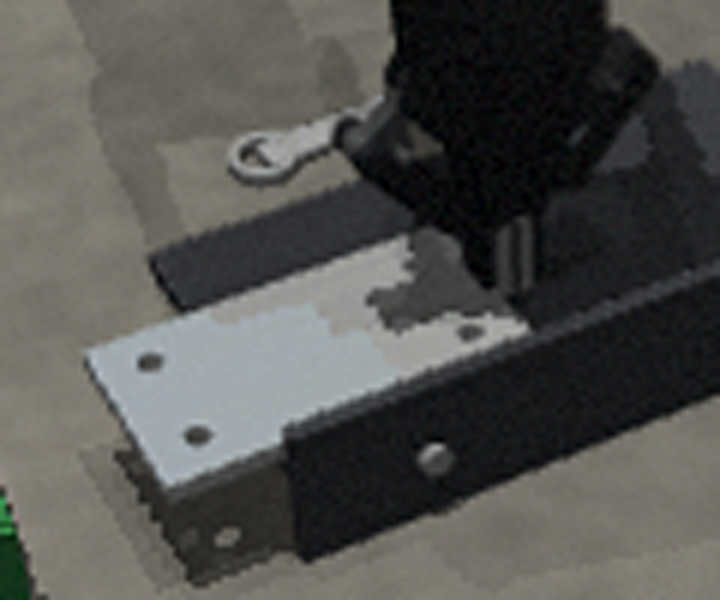

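Both holes, at crop (150,362) and (197,436), now stand past the ledge end and the blank follows the lip. I'll back off in +y, lift, move clear and check.

>>> jog_arm(targets=[[0,[-0.001,0.006,0],0],[0,[-0.0022,0.012,0],0],[0,[0,0,0.04],0],[0,[0,0,0.05],0],[0,[-0.02,0.05,0.03],0],[0,[-0.05,0.035,0],0],[0,[-0.05,0.035,0],0],[0,[-0.05,0.035,0],0],[0,[0,0.05,0],0],[0,[0,0.05,0],0]])

```text
clock: 14.32
position: [0.3895, 0.2797, 0.1701]
ee_rot: [0.705, -0.705, -0.058, 0.057]
contact_force: [1.4, 0.6, 0.4]
width: -0.0002
```

>>> jog_arm(targets=[[0,[-0.03,0.05,0],0],[0,[-0.03,0.05,0],0],[0,[0,0,0],0]])

```text
clock: 14.7
position: [0.3279, 0.3813, 0.1694]
ee_rot: [0.705, -0.704, -0.059, 0.059]
contact_force: [-0.4, -0.9, -0.1]
width: -0.0002
```

Run:
```python
from h import *
st()
p,D=get_image("top"); np.savez("top12.npz",p=p,d=D)
cv2.imwrite('pics/t12.png',cv2.resize(p[130:280,180:400,::-1],None,fx=3.5,fy=3.5,interpolation=cv2.INTER_CUBIC))
p,D=get_image("scene"); cv2.imwrite('pics/s12.png',cv2.resize(p[130:270,120:320,::-1],None,fx=4,fy=4,interpolation=cv2.INTER_CUBIC))
```

```text
t 14.7 pos [0.3279 0.3813 0.1694] ledge [-0.1576  0.3909] jaw yaw rel ledge 0.0069 approach [-0.001  0.001 -1.   ] F [-0.4 -0.9 -0.1] w -0.0002 q [ 0.72  0.21  1.75  0.    1.18 -1.02]
```

View pics/t12.png

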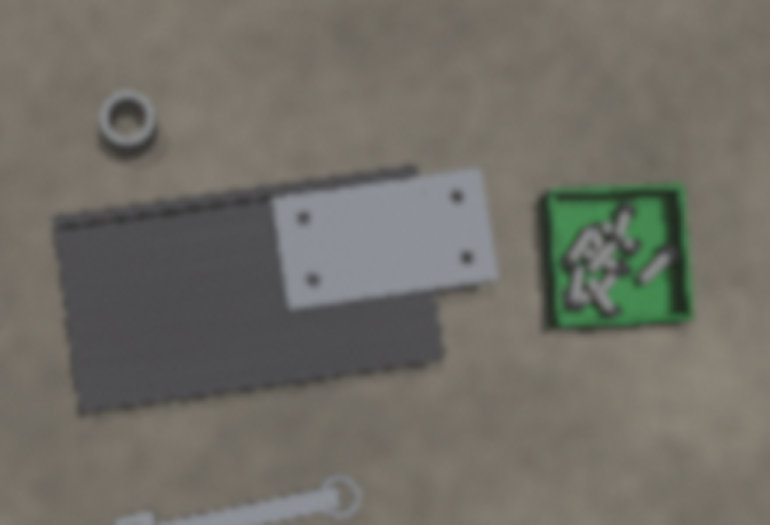

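View pics/s12.png

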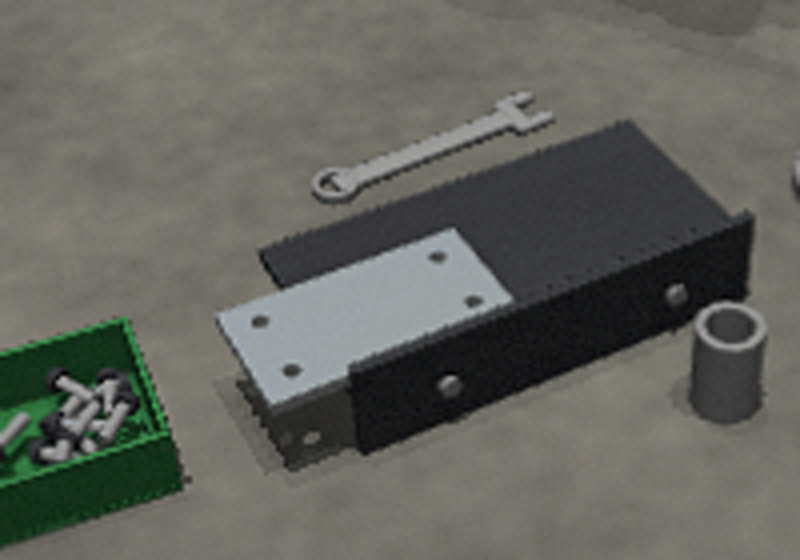

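Run:
```python
from h import *
p=np.load("top12.npz")['p']; rw=(165,225);cx=(250,330);k=6
g=cv2.cvtColor(p,cv2.COLOR_RGB2GRAY).astype(np.float32)
sub=cv2.resize(g[rw[0]:rw[1],cx[0]:cx[1]],None,fx=k,fy=k,interpolation=cv2.INTER_CUBIC)
m=(sub>126).astype(np.uint8); cs,_=cv2.findContours(m,0,1); B=max(cs,key=cv2.contourArea)
b=rect(up(B,rw,cx,k),.058); print(b[1],b[2]-TH,W2L(b[0]),np.round([W2L(c) for c in b[3]],4))
T=cv2.imread
def cr(cs,z): return np.round(frame(toplane("top",[((c[0]+.5)/3.5+179.5,(c[1]+.5)/3.5+129.5) for c in cs],z)),4)
print("holes",cr([(303,218),(313,280),(457,197),(467,258)],.058))
print("ledge end front/rear",cr([(442,358),(436,300)],.05),cr([(417,170)],.066))
get_image("top")
for n,zz in dict(bolt_bin=.045,flange=.01,socket=.06,wrench=.008).items():
    for r in silhouettes(n,"top")[:1]:
        c,_=cv2.findContours(r['mask'].astype(np.uint8),0,1); print(n,round(r['score'],2),rect(max(c,key=cv2.contourArea),zz)[0])
```

```text
(81.92253112792969, 150.836181640625) -0.009670839 [ 0.01829562 -0.10266728] [[-0.0219 -0.0269]
 [-0.0234 -0.1777]
 [ 0.0585 -0.1785]
 [ 0.06   -0.0276]]
holes [[ 0.0389 -0.0461  0.058 ]
 [-0.0055 -0.0465  0.058 ]
 [ 0.0383 -0.1565  0.058 ]
 [-0.0057 -0.1566  0.058 ]]
ledge end front/rear [[-0.0725 -0.1291  0.05  ]
 [-0.0313 -0.1313  0.05  ]] [[ 0.0602 -0.1302  0.066 ]]
bolt_bin 0.78 [ 0.57085632 -0.24391356]
flange 0.86 [0.51955865 0.28211652]
socket 0.5 [0.65526892 0.1053736 ]
wrench 0.83 [0.38022873 0.02041083]
```

```bash
python3 -c "
from rig import *
print(sign_off())"
```

```text
the job is handed in; nothing more can be done
None
```

The blank is pushed out past the ledge end on the bin's side and the job is handed in. My last checks were all within the limits, though no verdict is reported.

I pushed the blank's front edge with both open fingers until it squared up and stopped against the rear lip. I then pushed its far end with the closed fingers, about 93 mm along the ledge towards the bin. Finally I backed off, lifted and moved the arm clear. The robot clock read 14.7 s at the last state reading.

**Last checks, in the ledge frame:**
- **Position along the ledge:** blank y is about −0.102 m, so its end stands about 48 mm past the ledge end. Both holes at that end are clear, centres at y ≈ −0.157 m.
- **Squareness:** the blank is within 0.005 to 0.01 rad of parallel to the lip.
- **Neighbours:** the bin, flange and socket moved less than 1 mm between the first and last top pictures. The wrench was missed by the network in the first look, so I have no before-and-after figure for it. The arm never worked down near it.

**Checks that disagreed:**
- **Distance to the lip:** the last top picture put the blank's x at 0.0165 to 0.018 m, but the lip's face allows at most 0.015 m. I put this down to a 2–3 mm bias in my ledge origin and the camera calibration. The scene picture showed no gap at the lip, and earlier scene measurements gave 0.013 to 0.014 m.
- **Fingertip height:** the tips appeared about 20 mm higher than the TCP reading and tool data imply, so I went by the cameras and contact force.

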